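# Tug-test two plug-in relays and reject the unlocked one

## Task

One of the two blue relays plugged into the white circuit board is not locked in its socket, and only a pull tells which: tug each one straight up with about 15 newtons, holding a locked one at that pull for a moment and never pulling it with more than 22. Leave the relay that holds in its socket; take out the one that comes loose and set it down (do not drop it) inside the red tray. Leave the other things on the bench where they are, and let go of everything.

Things in the scene. Friction and masses are not known exactly. Their poses are not given: they have to be found in the camera images.
- board: Fixed board holder: aluminium base 110 (x) x 200 (y) x 12 mm with a white circuit board (upper face 15 mm over the bench) and two black sockets 36 x 30 mm, tops 33 mm over the bench, centred at x = 0, 45 mm either way along its y axis. Origin: centre of the underside, on the bench; z up. Clamp knobs at the y ends are 30 mm high, all else but the relays under 34 mm.
- relay_1: Plug-in relay, blue case with black top, upright in a socket. Origin: centre of its foot's underside, 18 mm over the bench; axes as the board's. Grey foot 20 x 14 x 15.5 mm, hidden in the socket; above it the case, 28 (x) x 22 (y) x 36 mm, top 51.5 mm over the origin (a plugged-in case may stand up to 6 mm higher: play). 50 to 80 g. Which socket it is in changes, and nothing seen tells which relay is locked.
- relay_2: The other relay; same looks, size, origin, axes. A locked relay's case first rises 2 to 8 mm almost freely (1 to 3 N), then a stiff latch spring holds it, about 4 N more per mm, and springs back when eased off. An unlocked relay slides up against a few newtons of contact friction (under 8 N) and is free after 16 mm.
- tray: Fixed red open tray, 180 mm (x) x 150 mm (y), 30 mm high, walls and floor 4 mm thick. Origin: centre of its underside, on the bench.
- marker: Bystander: green marker pen lying on the bench, 130 mm long, 17 mm thick; origin on the bench under its middle, x along its length.
- solder_reel: Bystander: reel of solder standing on its flange, 56 mm diameter, 40 mm high; origin under its centre.
- flux_bottle: Bystander: amber bottle, 44 mm diameter, 90 mm high; origin under its centre.
- screwdriver: Bystander: red-handled screwdriver, 170 mm long, lying along its x axis; origin near its middle.
Not all that is in view belongs to the job. Leave any orange look-alike of the relay_2 alone. Several things look just like the tray: the one meant starts farthest to the robot's left.

How it is judged:
By the outcome, as a careful person would: the job done as asked, in the order asked, and still so for the second after the job is handed in, with the robot touching nothing.
It also fails if it takes over 66 s, if anything falls off the work surface, if the arm or the gripper's body presses on something with over 40 N, if the wrist force passes 120 N, or if a joint passes its speed limit or range.

## Robot

A 6-joint arm with a two-finger parallel gripper is mounted at the origin on the work surface. World frame = base frame: x ahead of the robot, y to its left, z up, the work surface at z = 0. Lengths are in m, angles in rad, forces in N, time in s.
With the tool pointing down it reaches from about 0.375 to 0.9 m from the base axis. Payload 3.1 kg.
Tool frame: the origin (TCP) lies midway between the tips of the shut fingers; the grasp point (between the pads) lies 19 mm behind it; z points along the fingers, y is the line along which they close (so a half turn about z gives the same grasp; the last joint's range is limited). The gripper opens to 87 mm and grips with 3 to 60 N. Pads are 19 mm wide; open, the fingers measure 117 mm over their backs; the gripper's body (75 mm by 190 mm) begins 51 mm behind the grasp point.
Start: joints at [1.002, 0.527, 1.433, -0, 1.181, -0.178], TCP at [0.238, 0.578, 0.223] pointing down, gripper open.
Joint ranges: [-3.08, 3.08], [-0.75, 2.2], [0.22, 2.44], [-1.43, 4.57], [0, 2.65], [-2.85, 2.85]. Speed limits (rad/s): [2.79, 2.79, 3.14, 3.14, 3.14, 3.14].

## Interface

Orientations are given as a unit quaternion [x, y, z, w].
In Python, from rig import status, imaging, order gives the robot as it stands.
- The arm moves only by the tool arm_command, never from a script. Its argument "deltas" is one flat list of numbers, 5 for each row, row after row: the opening, from -1 (shut) to 1 (fully open), so that 0 is half open, then the shift along the tool's x, y, z in m, then the turn about the tool's z in rad. In form: [gripper, tx, ty, tz, roll, gripper, tx, ty, tz, roll, ...]. A call has 1 to 12 rows; each row shifts and turns the commanded pose from where the row before left it, along the tool's axes as they then stand; what a row does not reach is not made up. A row lasts 1/8 s, in which the tool goes at most 62.5 mm and 10.7 degrees, less where a joint would pass 70% of its speed; a pose out of reach is approached as far as the arm can. A call with a gripper value outside its range is refused whole. The fingers move at their own pace and stop on an object; "newtons" is the grip in N (left out, the last holds). Time passes only in rows, so rows that do not move let the fingers close. It gives the time, the measured TCP pose, the force, the opening and the grip force at its end, in the units of the state.
- status.get_obs(): the state, without advancing time (a new reading comes with each control period).
- imaging.camera(name): name is "scene" or "top" or "wrist"; returns (picture, depth): 400x640x3 uint8, red, green, blue; 400x640 float32, m along the optical axis (not along the pixel's ray), 0 where there is no reading.
- imaging.camera_params(name): a dict with "intrinsics" (3x3 intrinsics, pixels), "camera_from_world" (4x4, takes a point from world to camera coordinates). Camera axes: x right, y up, looking along -z (the intrinsics and any distortion apply to the point x, -y, -z); pixel columns grow to the right and rows downward; lengths in m; the calibration is good to about 2 mm. A picture is of the moment at which its call begins: read the wrist's pose just before it. camera_params takes no time and is no camera call; for the wrist camera it gives the pose at the moment of the call.
- order.hand_in(): hands the job in; it is judged then, once.
The state is a dict: "time": time; "q": joint angles; "joint_velocities": joint speeds; "joint_torque": joint torques, N m; "position": TCP position; "tool_rot": TCP orientation; "ft_force": force on the tool from outside, world axes, zero at the start; "moment": the same for the moment, N m; "grip_width": finger opening in m; "grip_force": force on a finger pad.
Only numpy, scipy, OpenCV 4.12 (cv2) and the standard library are available. Lean on these libraries where they do the work, as an engineer would, in place of code of your own. Each camera call takes 0.05 s, during which the arm holds its last target. There are 200 camera calls.

## Working session

There is one attempt and no reset: what is moved stays moved. The work goes in short steps, Python scripts to look and compute and a tool call to move; the robot and the scene stay as the last step left them, time stands still between calls to the robot, and variables do not carry over. Pictures are saved under pics/ and viewed, at most 10 in all, crops included, and the job is handed in when it is done.

Besides the shell and the picture viewer there is one more tool, called after ">>>" as name(argument=value, ...) on one line, values as JSON. arm_command: Moves the arm, as the interface text tells. Its arguments: {"type":"object","properties":{"deltas":{"type":"array"},"newtons":{"type":"number"}},"required":["deltas"]}

```bash
mkdir -p pics; cat > h.py <<'E'
import numpy as np, cv2
from rig import status, imaging, order
def shot(n):
    p=imaging.camera_params(n); im,d=imaging.camera(n); return im,d,p
def world(p,d,u,v):
    K=p["intrinsics"];z=d
    c=np.stack([(u-K[0][2])/K[0][0]*z,-(v-K[1][2])/K[1][1]*z,-z,np.ones_like(z)],-1)
    return (c@np.linalg.inv(np.array(p["camera_from_world"])).T)[...,:3]
def cloud(p,d):
    v,u=np.mgrid[:d.shape[0],:d.shape[1]]; return world(p,d,u.astype(float),v.astype(float))
E
python3 - <<'E'
from h import *
a,da,pa=shot("scene");b,db,pb=shot("top")
np.savez("s.npz",a=a,da=da,b=b,db=db)
cv2.imwrite("pics/scene.png",a[...,::-1]);cv2.imwrite("pics/top.png",b[...,::-1])
print(pb, status.get_obs())
E
```

```text
{'intrinsics': array([[408.77038274,   0.        , 317.26623451],
       [  0.        , 408.77038274, 193.42792299],
       [  0.        ,   0.        ,   1.        ]]), 'camera_from_world': array([[-0.06816918, -0.99766634, -0.0038524 ,  0.01244318],
       [ 0.97635975, -0.06750623,  0.2053401 , -0.58008417],
       [-0.20512096,  0.01023654,  0.9786831 , -0.97576696],
       [ 0.        ,  0.        ,  0.        ,  1.        ]])} {'time': 0.1, 'q': array([ 1.00148664e+00,  5.28359318e-01,  1.43378057e+00, -1.84523196e-05,
        1.18143439e+00, -1.78490894e-01]), 'joint_velocities': array([-0.00091694, -0.00123125, -0.00334886,  0.00243808,  0.0014049 ,
       -0.00083596]), 'joint_torque': array([-7.92696119e-04, -4.40986812e+01, -1.77150017e+01,  6.34558685e-02,
        5.34499018e-02, -7.41232748e-05]), 'position': array([0.23769446, 0.57730832, 0.22167601]), 'tool_rot': array([ 1.94164618e-01,  9.80968460e-01, -9.25472587e-04, -3.53950314e-04]), 'ft_force': array([ 0.11018346, -0.29085864, -0.40236681]), 'moment': array([-0.00944431, -0.0132399 ,  0.0340128 ]), 'grip_force': 0.0, 'grip_width': 0.08723330886612807}
```

View pics/top.png

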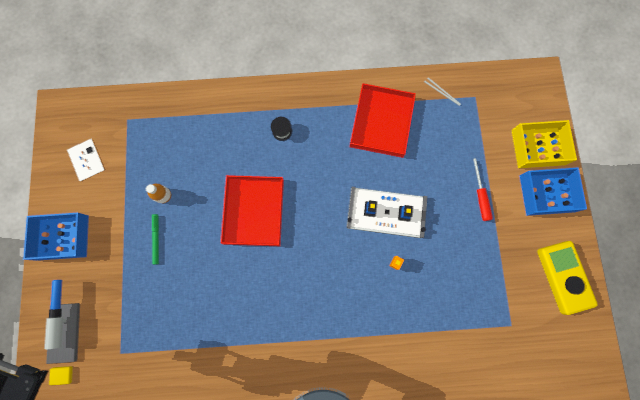

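View pics/scene.png

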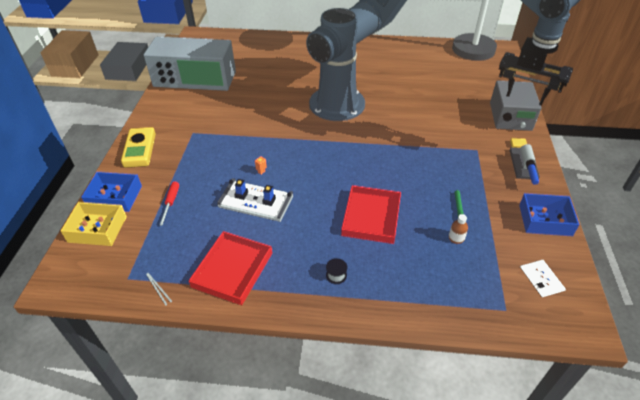

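The top view shows two red trays, at (253,211) and (384,120). The robot's left (+y) is image left, so (253,211) is the one meant. The board is at (388,211), with blue relays at (371,208) and (406,213). The orange look-alike is at (397,263) and will be left alone.

```bash
python3 - <<'E'
from h import *
s=np.load("s.npz");b=s["b"];db=s["db"].astype(float)
p=imaging.camera_params("top");W=cloud(p,db)
hsv=cv2.cvtColor(b,cv2.COLOR_RGB2HSV)
reg=np.zeros(b.shape[:2],bool);reg[180:245,340:435]=True
# relays: high points in board region
m=(reg&(W[...,2]>0.05)&(db>0)).astype(np.uint8)
n,l,st,c=cv2.connectedComponentsWithStats(m)
for i in range(1,n):
    if st[i,4]>20:
        q=W[l==i];t=q[q[:,2]>np.percentile(q[:,2],90)-.004]
        print("relay",c[i],st[i],t.mean(0),t.min(0),t.max(0), cv2.minAreaRect(t[:,:2].astype(np.float32)*1000))
m=reg&(W[...,2]>0.007)&(W[...,2]<.022)&(hsv[...,2]>150)&(hsv[...,1]<60)
q=W[m];print("board",cv2.minAreaRect(q[:,:2].astype(np.float32)*1000),q[:,2].mean())
for nm,(x0,x1,y0,y1) in dict(T1=(210,300,165,260),T2=(340,425,75,165)).items():
    m=np.zeros(b.shape[:2],bool);m[y0:y1,x0:x1]=True
    m&=(hsv[...,1]>150)&((hsv[...,0]<8)|(hsv[...,0]>172))
    q=W[m];top=q[q[:,2]>.022];print(nm,cv2.minAreaRect(top[:,:2].astype(np.float32)*1000),q[:,2].min(),q[:,2].max())
cr=np.hstack([cv2.resize(b[170:250,210:310],None,fx=4,fy=4,interpolation=2),cv2.resize(b[170:250,340:440],None,fx=4,fy=4,interpolation=2)])
cv2.imwrite("pics/crop.png",cr[...,::-1])
E
```

```text
relay [371.87288136 206.40677966] [367 200  11  13 118] [ 0.53676367 -0.16184032  0.07098691] [ 0.52296543 -0.17484605  0.06874146] [ 0.55204297 -0.15028501  0.0749464 ] ((536.617431640625, -162.140869140625), (21.835769653320312, 27.756986618041992), 77.03196716308594)
relay [407.55737705 211.00819672] [402 205  12  13 122] [ 0.51880665 -0.25005221  0.06930292] [ 0.50391135 -0.26284512  0.06691979] [ 0.53307564 -0.238183    0.07373698] ((518.5575561523438, -249.92637634277344), (21.44686508178711, 27.418617248535156), 76.81304931640625)
board ((528.6688232421875, -202.40367126464844), (190.70628356933594, 110.61673736572266), 78.58917999267578) 0.014331772925964267
T1 ((510.1718444824219, 96.16650390625), (255.77520751953125, 259.806640625), 83.7251205444336) -0.0050948983506253764 1.0741291079619573
T2 ((608.0096435546875, -167.6376953125), (151.13546752929688, 548.1136474609375), 73.36007690429688) -0.0030937803509687445 1.0741291079619573
```

View pics/crop.png

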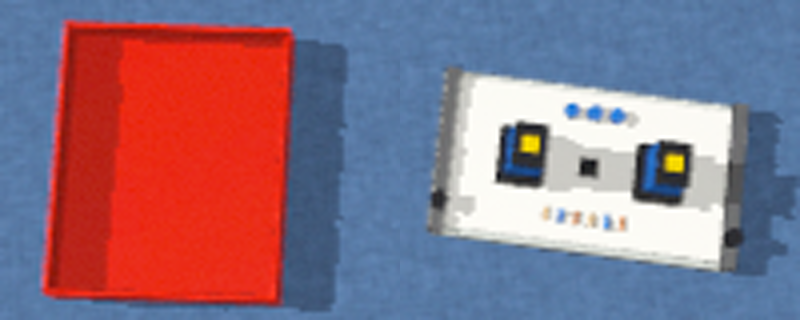

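Left half of the crop: the left tray, empty and open. Right half: the board with both blue, black-topped relays, which confirms the targets. I'll move above the relay on the left, A (0.537, -0.162).

>>> arm_command(deltas=[1,-0.04,-0.0407,0,0,1,-0.04,-0.0407,0,0,1,-0.04,-0.0407,0,0,1,-0.04,-0.0407,0,0,1,-0.04,-0.0407,0,0,1,-0.04,-0.0407,0,0,1,-0.04,-0.0407,0,0,1,-0.04,-0.0407,0,0,1,-0.04,-0.0407,0,0,1,-0.04,-0.0407,0,0,1,-0.04,-0.0407,0,0,1,-0.04,-0.0407,0,0])

```text
time: 1.6
position: [0.496, -0.0584, 0.2223]
tool_rot: [0.194, 0.981, 0.0, -0.0]
ft_force: [0.8, -0.4, 0.4]
grip_width: 0.0872
grip_force: 0.0
```

>>> arm_command(deltas=[1,-0.04,-0.0407,0,0,1,-0.04,-0.0407,0,0,1,0,0,0,-0.095,1,0,0,0,-0.095,1,0,0,0,0,1,0,0,0,0])

```text
time: 2.35
position: [0.5386, -0.1621, 0.2224]
tool_rot: [0.101, 0.995, 0.0, -0.0]
ft_force: [0.6, -0.4, 0.5]
grip_width: 0.0868
grip_force: 0.0
```

```bash
cat >> h.py <<'E'
from scipy.spatial.transform import Rotation as R
def relays(name="wrist",zmin=.055):
    o=status.get_obs();im,d,p=shot(name);W=cloud(p,d.astype(float))
    m=((d>0)&(W[...,2]>zmin)&(W[...,2]<.1)).astype(np.uint8)
    n,l,st,c=cv2.connectedComponentsWithStats(m)
    for i in range(1,n):
        if st[i,4]>60:
            q=W[l==i];t=q[q[:,2]>np.percentile(q[:,2],80)-.003]
            print("top",c[i].round(),st[i,4],t.mean(0).round(4),np.median(t[:,2]).round(4),cv2.minAreaRect(t[:,:2].astype(np.float32)*1000))
    return o,im,d,p,W
def totool(dw):
    return R.from_quat(status.get_obs()["tool_rot"]).inv().apply(dw)
E
python3 - <<'E'
from h import *
o,im,d,p,W=relays()
Rm=R.from_quat(o["tool_rot"]).as_matrix()
print(o["time"],o["position"],Rm.round(3),o["ft_force"])
cv2.imwrite("pics/w1.png",im[...,::-1])
s=np.load("s.npz");b=s["b"];db=s["db"].astype(float)
p=imaging.camera_params("top");W=cloud(p,db);hsv=cv2.cvtColor(b,cv2.COLOR_RGB2HSV)
m=np.zeros(db.shape,bool);m[165:260,210:300]=True
m&=(hsv[...,1]>150)&((hsv[...,0]<8)|(hsv[...,0]>172))&(db>0)&(W[...,2]<.05)
q=W[m];print("T1",cv2.minAreaRect(q[:,:2].astype(np.float32)*1000),np.median(q[:,2]))
E
```

```text
top [241. 182.] 663 [ 0.5183 -0.2501  0.0702] 0.0702 ((518.5099487304688, -250.44879150390625), (22.187273025512695, 27.460067749023438), 78.81737518310547)
top [325. 182.] 595 [ 0.536  -0.1622  0.0712] 0.0713 ((536.234619140625, -162.1603546142578), (21.237201690673828, 27.294437408447266), 78.02503204345703)
2.35 [ 0.53859057 -0.16205015  0.22236003] [[-0.98   0.201 -0.   ]
 [ 0.201  0.98   0.   ]
 [ 0.     0.    -1.   ]] [ 0.61448772 -0.36783912  0.50833309]
T1 ((555.8736572265625, 147.812255859375), (158.5472869873047, 180.20126342773438), 83.81126403808594) 0.004068297466849002
```

View pics/w1.png

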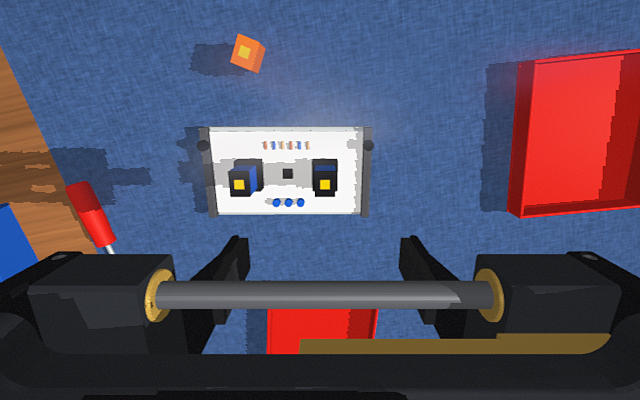

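The wrist view shows relay A at (325,182) and B at (241,182), both matching the top view. I'll go down onto A and grip.

>>> arm_command(deltas=[1,0.0025,-0.0005,0.04,0,1,0,0,0.05,0,1,0,0,0.04,0,1,0,0,0.03,0,1,0,0,0.02,0,1,0,0,0,0,0,0,0,0,0,0,0,0,0,0])

```text
time: 3.4
position: [0.537, -0.1626, 0.0438]
tool_rot: [0.1, 0.995, -0.0, 0.001]
ft_force: [0.3, 0.2, -0.4]
grip_width: 0.0743
grip_force: 0.0
```

>>> arm_command(deltas=[-1,0,0,0,0,-1,0,0,0,0,-1,0,0,0,0,-1,0,0,0,0,-1,0,0,0,0,-1,0,0,0,0,-1,0,0,0,0,-1,0,0,0,0], newtons=40)

```text
time: 4.4
position: [0.5363, -0.1614, 0.0425]
tool_rot: [0.1, 0.995, 0.001, -0.0]
ft_force: [2.1, 5.6, 0.8]
grip_width: 0.0218
grip_force: 40.0
```

>>> arm_command(deltas=[-1,0,0.001,-0.001,0,-1,0,0,0,0,-1,0,0,-0.001,0,-1,0,0,0,0])

```text
time: 4.9
position: [0.5364, -0.1613, 0.0445]
tool_rot: [0.1, 0.995, 0.0, -0.0]
ft_force: [0.3, 2.5, -1.2]
grip_width: 0.022
grip_force: 40.0
```

>>> arm_command(deltas=[-1,0,0,-0.001,0,-1,0,0,0,0,-1,0,0,-0.001,0,-1,0,0,0,0])

```text
time: 5.4
position: [0.5364, -0.1613, 0.0466]
tool_rot: [0.1, 0.995, -0.0, -0.0]
ft_force: [0.5, 2.4, -1.4]
grip_width: 0.0215
grip_force: 40.0
```

>>> arm_command(deltas=[-1,0,0,-0.001,0,-1,0,0,0,0,-1,0,0,-0.001,0,-1,0,0,0,0])

```text
time: 5.9
position: [0.5363, -0.1613, 0.0486]
tool_rot: [0.1, 0.995, -0.0, -0.0]
ft_force: [0.7, 1.7, -2.1]
grip_width: 0.0217
grip_force: 40.0
```

>>> arm_command(deltas=[-1,0,0,-0.001,0,-1,0,0,0,0,-1,0,0,-0.001,0,-1,0,0,0,0])

```text
time: 6.4
position: [0.5363, -0.1613, 0.0504]
tool_rot: [0.1, 0.995, 0.0, -0.0]
ft_force: [0.3, 1.6, -4.1]
grip_width: 0.022
grip_force: 40.0
```

>>> arm_command(deltas=[-1,0,0,-0.001,0,-1,0,0,0,0,-1,0,0,-0.001,0,-1,0,0,0,0])

```text
time: 6.9
position: [0.5363, -0.1613, 0.0521]
tool_rot: [0.1, 0.995, 0.0, -0.0]
ft_force: [1.8, 0.7, -10.6]
grip_width: 0.0215
grip_force: 40.0
```

>>> arm_command(deltas=[-1,0,0,-0.0012,0,-1,0,0,0,0,-1,0,0,0,0])

```text
time: 7.28
position: [0.5363, -0.1613, 0.0533]
tool_rot: [0.1, 0.995, 0.0, -0.0]
ft_force: [2.7, 0.8, -15.1]
grip_width: 0.0217
grip_force: 40.0
```

>>> arm_command(deltas=[-1,0,0,-0.0002,0,-1,0,0,0,0,-1,0,0,0,0,-1,0,0,0,0,-1,0,0,0,0,-1,0,0,0,0,-1,0,0,0,0,-1,0,0,0,0,-1,0,0,0,0,-1,0,0,0,0])

```text
time: 8.52
position: [0.5363, -0.1613, 0.0539]
tool_rot: [0.1, 0.995, 0.0, -0.0]
ft_force: [1.3, -0.0, -17.7]
grip_width: 0.022
grip_force: 40.0
```

Relay A holds at 15–18 N, so it is locked. I'll ease it back down, let go and lift.

>>> arm_command(deltas=[-1,0,0,0.002,0,-1,0,0,0.002,0,-1,0,0,0.002,0,-1,0,0,0.002,0,-1,0,0,0.002,0,-1,0,0,0.001,0,-1,0,0,0,0,-1,0,0,0,0])

```text
time: 9.52
position: [0.5364, -0.1613, 0.043]
tool_rot: [0.1, 0.995, 0.0, -0.0]
ft_force: [-2.5, 3.2, 1.3]
grip_width: 0.0214
grip_force: 40.0
```

>>> arm_command(deltas=[1,0,0,0,0,1,0,0,0,0,1,0,0,0,0,1,0,0,0,0,1,0,0,0,0,1,0,0,-0.03,0,1,0,0,-0.04,0,1,0,0,-0.05,0,1,0,0,-0.03,0,1,0,0,0,0])

```text
time: 10.78
position: [0.5381, -0.1621, 0.1957]
tool_rot: [0.1, 0.995, -0.001, 0.003]
ft_force: [0.1, -0.1, -0.1]
grip_width: 0.0869
grip_force: 0.0
```

```bash
python3 - <<'E'
from h import *
o,im,d,p,W=relays()
print(o["position"],o["ft_force"],o["grip_width"],R.from_quat(o["tool_rot"]).as_matrix().round(3))
E
```

```text
top [234. 188.] 790 [ 0.5181 -0.2499  0.0702] 0.0702 ((518.3533935546875, -250.32498168945312), (22.108917236328125, 27.667848587036133), 78.71426391601562)
top [325. 189.] 697 [ 0.5363 -0.1624  0.0716] 0.0716 ((536.706298828125, -162.48690795898438), (21.937397003173828, 27.61614990234375), 78.07575988769531)
[ 0.53807269 -0.16211011  0.1956788 ] [ 0.09816241 -0.1140021  -0.05596471] 0.08694804292640865 [[-0.98   0.199  0.006]
 [ 0.199  0.98  -0.003]
 [-0.006 -0.002 -1.   ]]
```

>>> arm_command(deltas=[1,0,-0.045,0,0,1,0,-0.045,0,0,1,0,0,0.04,0,1,0,0,0.05,0,1,0,0,0.04,0,1,0,0,0.023,0,1,0,0,0,0,0,0,0,0,0,0,0,0,0,0])

```text
time: 11.95
position: [0.5191, -0.2499, 0.041]
tool_rot: [0.1, 0.995, -0.001, 0.001]
ft_force: [1.1, -0.7, 0.1]
grip_width: 0.0743
grip_force: 0.0
```

>>> arm_command(deltas=[-1,0,0,0,0,-1,0,0,0,0,-1,0,0,0,0,-1,0,0,0,0,-1,0,0,0,0,-1,0,0,0,0,-1,0,0,0,0,-1,0,0,0,0])

```text
time: 12.95
position: [0.5184, -0.2493, 0.0399]
tool_rot: [0.1, 0.995, 0.0, -0.0]
ft_force: [0.8, 1.6, 1.2]
grip_width: 0.0216
grip_force: 40.0
```

>>> arm_command(deltas=[-1,0,0,-0.001,0,-1,0,0,0,0,-1,0,0,-0.001,0,-1,0,0,0,0])

```text
time: 13.45
position: [0.5182, -0.2493, 0.0417]
tool_rot: [0.1, 0.995, 0.0, -0.0]
ft_force: [-0.0, 0.9, -5.6]
grip_width: 0.0216
grip_force: 40.0
```

>>> arm_command(deltas=[-1,0,0,-0.001,0,-1,0,0,0,0,-1,0,0,-0.001,0,-1,0,0,0,0])

```text
time: 13.95
position: [0.5184, -0.2495, 0.0441]
tool_rot: [0.1, 0.995, 0.0, 0.0]
ft_force: [-0.0, -0.1, -4.5]
grip_width: 0.0217
grip_force: 40.0
```

>>> arm_command(deltas=[-1,0,0,-0.001,0,-1,0,0,0,0,-1,0,0,-0.001,0,-1,0,0,0,0])

```text
time: 14.45
position: [0.5185, -0.2495, 0.0461]
tool_rot: [0.1, 0.995, -0.0, 0.0]
ft_force: [-0.1, -0.1, -5.5]
grip_width: 0.0217
grip_force: 40.0
```

>>> arm_command(deltas=[-1,0,0,-0.001,0,-1,0,0,0,0,-1,0,0,-0.001,0,-1,0,0,0,0])

```text
time: 14.95
position: [0.5185, -0.2495, 0.0481]
tool_rot: [0.1, 0.995, -0.0, 0.0]
ft_force: [-0.3, 0.1, -4.2]
grip_width: 0.0218
grip_force: 40.0
```

>>> arm_command(deltas=[-1,0,0,-0.001,0,-1,0,0,0,0,-1,0,0,-0.001,0,-1,0,0,0,0])

```text
time: 15.45
position: [0.5185, -0.2495, 0.05]
tool_rot: [0.1, 0.995, 0.0, 0.0]
ft_force: [0.5, -0.6, -4.5]
grip_width: 0.0216
grip_force: 40.0
```

>>> arm_command(deltas=[-1,0,0,-0.001,0,-1,0,0,0,0,-1,0,0,-0.001,0,-1,0,0,0,0])

```text
time: 15.95
position: [0.5185, -0.2495, 0.0521]
tool_rot: [0.1, 0.995, -0.0, 0.0]
ft_force: [0.4, -0.1, -4.2]
grip_width: 0.0217
grip_force: 40.0
```

B slides out against 4–6 N, so it is the unlocked one. I'll lift it out.

>>> arm_command(deltas=[-1,0,0,-0.003,0,-1,0,0,-0.003,0,-1,0,0,-0.004,0,-1,0,0,-0.01,0,-1,0,0,-0.03,0,-1,0,0,-0.04,0,-1,0,0,-0.03,0,-1,0,0,-0.02,0,-1,0,0,0,0])

```text
time: 17.08
position: [0.5196, -0.2503, 0.1944]
tool_rot: [0.1, 0.995, -0.001, 0.002]
ft_force: [-0.4, -0.2, -0.2]
grip_width: 0.0219
grip_force: 40.0
```

```bash
python3 - <<'E'
from h import *
o=status.get_obs();print(o["position"],o["ft_force"],o["grip_width"])
print(totool(np.array([.553,.148,0])-o["position"]))
im,d,p=shot("wrist");cv2.imwrite("pics/w2.png",im[...,::-1])
E
```

```text
[ 0.51958066 -0.25026295  0.19437948] [-0.42455098 -0.20180274 -0.21363232] 0.021867174988063193
[0.04758746 0.3973673  0.19325701]
```

View pics/w2.png

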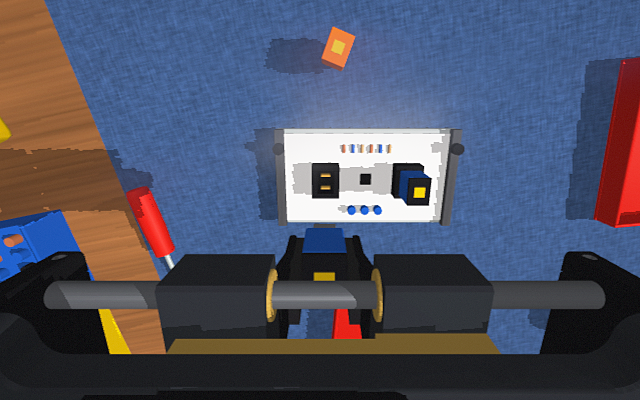

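The relay is held in the fingers at (325,255), its socket at (326,180) is empty, and the locked one is still in place at (412,185). I'll carry it to the left tray.

>>> arm_command(deltas=[-1,0.006,0.04,0,0,-1,0.006,0.05,0,0,-1,0.006,0.05,0,0,-1,0.006,0.055,0,0,-1,0.006,0.055,0,0,-1,0.006,0.055,0,0,-1,0.006,0.05,0,0,-1,0.005,0.04,0,0,-1,0,0,0,0,-1,0,0,0,0])

```text
time: 18.38
position: [0.5504, 0.1465, 0.1909]
tool_rot: [0.1, 0.995, -0.001, -0.001]
ft_force: [0.6, 0.1, 0.2]
grip_width: 0.0218
grip_force: 40.0
```

```bash
python3 - <<'E'
from h import *
o=status.get_obs();print(o["position"],o["ft_force"],o["grip_width"])
im,d,p=shot("top");W=cloud(p,d.astype(float));hsv=cv2.cvtColor(im,cv2.COLOR_RGB2HSV)
im2,d2,p2=shot("wrist")
a=cv2.resize(im[130:290,180:340],(480,480),interpolation=2)
b=cv2.resize(im2,(320,200));b=np.vstack([b,np.zeros((280,320,3),np.uint8)])
cv2.imwrite("pics/t2.png",np.hstack([a,b])[...,::-1])
E
```

```text
[0.55040456 0.14649101 0.19090956] [0.5727873  0.08753148 0.16709691] 0.02178705914239657
```

View pics/t2.png

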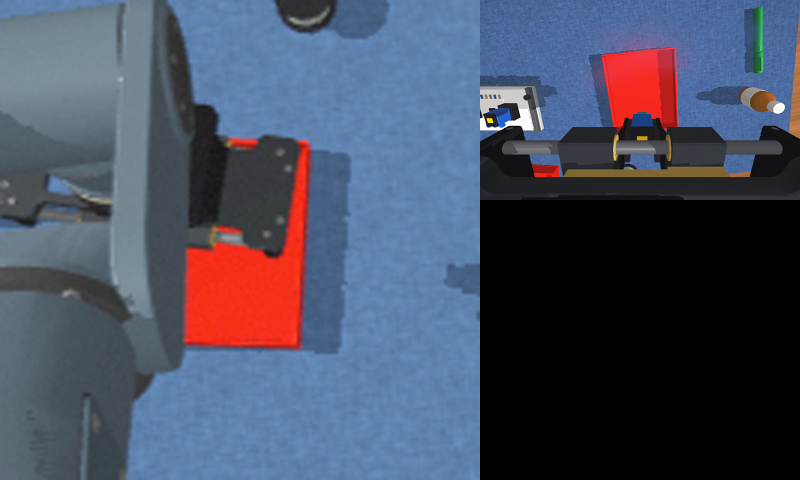

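The relay is held over the left tray, which is visible below and in front of the gripper. Going down.

>>> arm_command(deltas=[-1,0,0,0.03,0,-1,0,0,0.04,0,-1,0,0,0.04,0,-1,0,0,0.03,0,-1,0,0,0.015,0,-1,0,0,0.005,0,-1,0,0,0,0,-1,0,0,0,0])

```text
time: 19.48
position: [0.5521, 0.147, 0.0331]
tool_rot: [0.1, 0.995, 0.0, 0.001]
ft_force: [0.4, 0.2, -0.4]
grip_width: 0.022
grip_force: 40.0
```

>>> arm_command(deltas=[-1,0,0,0.002,0,-1,0,0,0.002,0,-1,0,0,0.001,0,-1,0,0,0,0,-1,0,0,0,0])

```text
time: 20.1
position: [0.5512, 0.147, 0.0269]
tool_rot: [0.1, 0.995, -0.0, -0.0]
ft_force: [0.4, 0.8, -0.7]
grip_width: 0.0215
grip_force: 40.0
```

>>> arm_command(deltas=[-1,0,0,0.001,0,-1,0,0,0,0,-1,0,0,0,0])

```text
time: 20.48
position: [0.5513, 0.147, 0.026]
tool_rot: [0.1, 0.995, 0.0, 0.0]
ft_force: [0.3, -0.2, -0.3]
grip_width: 0.0218
grip_force: 40.0
```

>>> arm_command(deltas=[-1,0,0,0.0007,0,-1,0,0,0,0,-1,0,0,0,0])

```text
time: 20.85
position: [0.5513, 0.1469, 0.0259]
tool_rot: [0.1, 0.995, -0.0, 0.0]
ft_force: [-0.1, 0.3, 4.9]
grip_width: 0.0214
grip_force: 40.0
```

>>> arm_command(deltas=[-1,0,0,0.0007,0,-1,0,0,0,0,-1,0,0,0,0])

```text
time: 21.22
position: [0.5513, 0.147, 0.0259]
tool_rot: [0.1, 0.995, 0.0, 0.0]
ft_force: [-1.5, -0.7, 9.9]
grip_width: 0.0217
grip_force: 40.0
```

Contact with the tray floor. I'll ease off, open and lift.

>>> arm_command(deltas=[-1,0,0,-0.001,0,-1,0,0,0,0,-0.3,0,0,0,0,-0.3,0,0,0,0,0,0,0,0,0,0,0,0,0,0,0,0,0,0,0], newtons=10)

```text
time: 22.1
position: [0.5512, 0.1469, 0.0255]
tool_rot: [0.1, 0.995, -0.0, -0.0]
ft_force: [-0.3, 0.4, 0.3]
grip_width: 0.0428
grip_force: 0.0
```

>>> arm_command(deltas=[0,0,0,-0.01,0,0,0,0,-0.02,0,0,0,0,-0.04,0,0,0,0,-0.05,0,0,0,0,-0.05,0,0,0.02,-0.05,0,0,0,0.02,-0.05,0,0,0,0,0,0,0,0,0,0,0,0])

```text
time: 23.22
position: [0.4929, 0.057, 0.1963]
tool_rot: [0.101, 0.995, 0.0, 0.001]
ft_force: [-0.1, 0.5, 1.1]
grip_width: 0.0435
grip_force: 0.0
```

```bash
python3 - <<'E'
from h import *
o,im,d,p,W=relays(zmin=.045)
print(o["time"],o["position"],o["ft_force"],o["grip_width"])
im2,_,_=shot("scene")
cv2.imwrite("pics/f.png",np.hstack([cv2.resize(im,(400,250)),cv2.resize(im2[130:290,170:426],(400,250))])[...,::-1])
E
```

```text
top [ 39. 145.] 826 [ 0.3944 -0.2127  0.0522] 0.0522 ((394.4833068847656, -213.47802734375), (23.175739288330078, 28.445444107055664), 57.830142974853516)
top [418. 223.] 641 [0.5507 0.1452 0.056 ] 0.056 ((551.1505737304688, 145.3641815185547), (22.0611572265625, 27.463777542114258), 78.7110595703125)
top [631. 236.] 592 [0.6143 0.3672 0.0588] 0.0587 ((616.2514038085938, 368.4652404785156), (35.38915252685547, 10.972677230834961), 4.795336723327637)
top [132. 260.] 528 [ 0.5294 -0.1623  0.0715] 0.0715 ((528.2454223632812, -164.612060546875), (16.76355743408203, 30.636476516723633), 27.747024536132812)
23.225 [0.49286643 0.05699883 0.19628813] [-0.0638292   0.46112061  1.1067561 ] 0.04346956293486272
```

View pics/f.png

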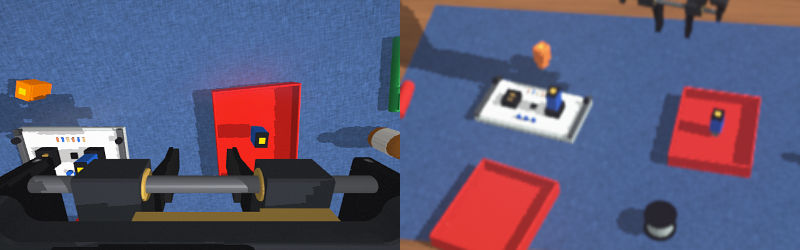

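The loose relay stands upright in the left tray, at (718,120) on the right side of the view, and its socket is empty. The locked relay is still in its socket at (553,100), and the gripper is open and clear. One slip: my last lift rows were misaligned by one column and shifted the arm sideways at a safe height, with nothing touched.

```bash
python3 -c "
from rig import order; print(order.hand_in())"
```

```text
the job is handed in; nothing more can be done
None
```

The job is handed in: the relay nearer the robot's left held at 15–18 N and stays in its socket, and the loose one stands upright in the left red tray with the gripper clear.

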